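# Run a fingertip along the packing rollers to check they turn

### The arm

A 7-joint arm with a two-finger parallel gripper is mounted at the origin on the work surface. World frame = base frame: x ahead of the robot, y to its left, z up, the work surface at z = 0. Lengths are in m, angles in rad, forces in N, time in s.
With the tool pointing down it reaches from about 0.4 to 0.85 m from the base axis. Payload 10.4 kg.
Tool frame: the origin (TCP) lies between the finger pads; the fingertips stand 11 mm ahead of it and the grasp point (between the pads) lies 8 mm behind it; z points along the fingers, y is the direction in which the jaws open and shut (so a half turn about z gives the same grasp; the last joint's range is limited). The gripper opens to 87 mm and grips with 3 to 60 N. Pads are 19 mm wide; open, the fingers measure 117 mm over their backs; the gripper's body (75 mm by 190 mm) begins 51 mm behind the grasp point.
Start: joints at [1.155, 0.332, -0.065, 1.46, 0.022, 1.35, -0.088], TCP at [0.239, -0.577, 0.204] pointing down, gripper open.
Joint ranges: [-2.6, 2.6], [-0.5, 2.12], [-1.47, 1.34], [0.16, 2.42], [-1.27, 4.41], [0.06, 2.06], [-2.6, 2.6]. Speed limits (rad/s): [2.22, 2.22, 2.79, 2.79, 3.14, 3.14, 3.14].

### API

Orientations are given as a unit quaternion [x, y, z, w].
In Python, from bench import r, eyes gives the robot as it stands.
- The arm moves only by the shell command python3 -m inch 'ROWS' [FORCE]. ROWS is a JSON object of lists of equal length, an entry for each row: "translation": the shift along the world's x, y, z scaled (see below), a list of three; "rot": the turn, a rotation vector about the world's x, y, z scaled (see below), a list of three; "jaw": the finger opening in mm, from 0 to 87. In form: {"translation": [[tx, ty, tz], ...], "rot": [[ax, ay, az], ...], "jaw": [jaw, ...]}. A call has 1 to 20 rows; each row is the pose to reach, as a shift and turn from the pose measured when the call began; what a row does not reach only later rows make up. The controller multiplies each number of a shift by 100 mm and each number of a turn by 60 degrees. A row lasts 1/10 s, in which the tool goes at most 50 mm and 8.59 degrees, less where a joint would pass 70% of its speed; a pose out of reach is approached as far as the arm can. A call with a number of a shift or a turn outside -1 to 1 is refused whole. A call with a gripper value outside its range is refused whole. The fingers move at their own pace and stop on an object; FORCE is the grip in N (left out, the last holds). Time passes only in rows, so rows that repeat a pose let the fingers close. It gives the time, the measured TCP pose, the force and the opening at its end, in the units of the state.
- r.read_state(): the state, without advancing time (a new reading comes with each control period).
- eyes.camera(name): name is "scene" or "top" or "wrist"; returns the picture (384x512x3 uint8, blue, green, red); there is no depth.
- eyes.calibration(name): a dict with "fx", "fy", "cx", "cy" (pixels), "R" (3x3) and "t" (3): a world point X has camera coordinates R X + t; the wrist camera has in their place "hand_eye" (4x4, takes a point from camera to tool coordinates, whose origin is the TCP and whose axes are the flange's). Camera axes: x right, y down, z forward; pixel columns grow to the right and rows downward; lengths in m; the calibration is good to about 2 mm. A picture is of the moment at which its call begins: read the wrist's pose just before it. calibration takes no time and is no camera call.
- r.close_job(): hands the job in, once; it reports no verdict.
The state is a dict: "time": time; "joint_positions": joint angles; "joint_vel": joint speeds; "joint_torque": joint torques, N m; "ee_pos": TCP position; "eef_rot": TCP orientation; "ft_force": force on the tool from outside, world axes, zero at the start; "torque": the same for the moment, N m; "width": finger opening in m.
Only numpy, scipy, OpenCV 4.12 (cv2) and the standard library are available. Lean on these libraries where they do the work, as an engineer would, in place of code of your own. Each camera call takes 0.05 s, during which the arm holds its last target. There are 200 camera calls.

### The job

Before the lane opens, check the packing rollers: run a fingertip lightly along their tops, from the first roller at the open incoming end to the last one by the red stop, so that each one is rolled some 20 degrees or more in the direction the goods travel, and left so. Only touch them: do not bear down, do not pull any roller up out of its seat, and leave the groceries around them alone.

Things in the scene. Friction and masses are not known exactly. Their poses are not given: they have to be found in the camera images.
- bed: Roller unit: aluminium side rails, five grey rollers, red stop plate across its outgoing end. Stands level, bolted to the counter by four feet. Origin on the counter (z = 0) below the middle of the rollers; own +x = the way goods travel, to the red stop; y along the rollers; z up. Outline x -140 to +185, y -145 to +145 mm. Rails are 66 mm high, lower than the rollers; only the stop is higher.
- infeed (a point): Point on top of roller 1 (first, at the open incoming end), mid-length, 76 mm above the counter. Rollers: 48 mm diameter, 220 mm long, axes 53 mm apart at x = -106, -53, 0, 53, 106 mm of the unit, 52 mm up; all tops level. A blue stripe shows each one's turn. Axles are cushioned (see axle1).
- outfeed (a point): Point on top of roller 5 (last, next to the red stop), mid-length, 76 mm above the counter, 212 mm from infeed along the unit's x. The face of the red stop plate (6 mm thick, top 100 mm above the counter) is 73 mm beyond it.
- roller1 (a joint): Turn of roller 1, counted from the incoming end (first), in rad: 0 at the start, growing as its top moves towards the red stop. A fingertip drawn across its top with a newton or two turns it; it stops at once when let go, and turns without end either way.
- roller2 (a joint): Turn of roller 2, counted from the incoming end, in rad: 0 at the start, growing as its top moves towards the red stop. A fingertip drawn across its top with a newton or two turns it; it stops at once when let go, and turns without end either way.
- roller3 (a joint): Turn of roller 3, counted from the incoming end, in rad: 0 at the start, growing as its top moves towards the red stop. A fingertip drawn across its top with a newton or two turns it; it stops at once when let go, and turns without end either way.
- roller4 (a joint): Turn of roller 4, counted from the incoming end, in rad: 0 at the start, growing as its top moves towards the red stop. A fingertip drawn across its top with a newton or two turns it; it stops at once when let go, and turns without end either way.
- roller5 (a joint): Turn of roller 5, counted from the incoming end (last, next to the stop), in rad: 0 at the start, growing as its top moves towards the red stop. A fingertip drawn across its top with a newton or two turns it; it stops at once when let go, and turns without end either way.
- axle1 (a joint): Give of roller 1's axle in its cushioned seat, in m: 0 at rest, positive pressed down, negative pulled up; springs back, 1 mm per 3 N, stops at 4 mm either way.
- axle2 (a joint): Give of roller 2's axle in its cushioned seat, in m: 0 at rest, positive pressed down, negative pulled up; springs back, 1 mm per 3 N, stops at 4 mm either way.
- axle3 (a joint): Give of roller 3's axle in its cushioned seat, in m: 0 at rest, positive pressed down, negative pulled up; springs back, 1 mm per 3 N, stops at 4 mm either way.
- axle4 (a joint): Give of roller 4's axle in its cushioned seat, in m: 0 at rest, positive pressed down, negative pulled up; springs back, 1 mm per 3 N, stops at 4 mm either way.
- axle5 (a joint): Give of roller 5's axle in its cushioned seat, in m: 0 at rest, positive pressed down, negative pulled up; springs back, 1 mm per 3 N, stops at 4 mm either way.
- tin: Red-labelled food tin standing upright on the counter beside the rollers, 74 mm in diameter, 108 mm high; origin at the centre of its underside, z up. Loose.
- teabox: Green tea carton standing on the counter beside the rollers, 95 x 60 x 75 mm (own x, y, height); origin at the centre of its underside. Loose.

How it is judged:
By the outcome, as a careful person would: the job done as asked, in the order asked, and still so for the second after the job is handed in, with the robot touching nothing.
It also fails if it takes over 42 s, if anything falls off the work surface, if the arm or the gripper's body presses on something with over 40 N, if the wrist force passes 120 N, or if a joint passes its speed limit or range.

## Working session

There is one attempt and no reset: what is moved stays moved. The work goes in short steps, Python scripts to look and compute and a shell command to move; the robot and the scene stay as the last step left them, time stands still between calls to the robot, and variables do not carry over. Pictures are saved under pics/ and viewed, about 8 in all and at most 12, crops included, and the job is handed in when it is done.

```bash
mkdir -p pics; ls
python3 - <<'E'
from bench import r,eyes
import cv2
s=r.read_state();print(s['time'],s['ee_pos'],s['eef_rot'],s['ft_force'],s['width'])
for n in("top","scene"):
    cv2.imwrite(f"pics/{n}0.png",eyes.camera(n))
    c=eyes.calibration(n);print(n,c)
E
```

```text
pics
0.0 [ 0.23906629 -0.57701813  0.20326851] [ 9.80774993e-01  1.95140791e-01 -1.69486083e-04 -6.74991869e-04] [-0.64858753  0.93420393  0.13001341] 0.08695680948493907
top {'fx': 473.7607589655465, 'fy': 473.7607589655465, 'cx': 258.0615586668734, 'cy': 191.4942529318483, 'R': array([[ 0.00189293, -0.99998004,  0.00602839],
       [-0.98560676, -0.00288472, -0.16902957],
       [ 0.16904359, -0.00562166, -0.98559254]]), 't': array([0.01024991, 0.60945216, 1.0015089 ])}
scene {'fx': 392.532986753649, 'fy': 392.532986753649, 'cx': 254.71508580261502, 'cy': 193.63537144810374, 'R': array([[-0.85751386,  0.51439523,  0.00821762],
       [ 0.31473704,  0.53717848, -0.78254704],
       [-0.4069528 , -0.66845855, -0.62253722]]), 't': array([ 0.52163171, -0.12333815,  1.02413078])}
```

View pics/top0.png

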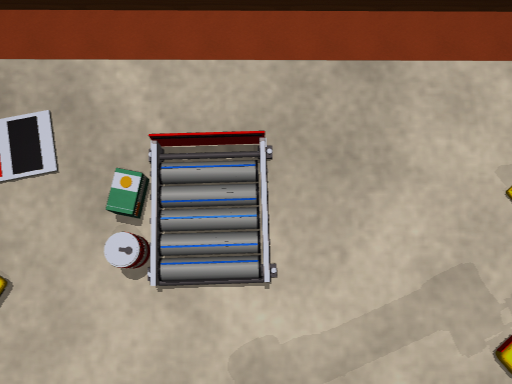

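View pics/scene0.png

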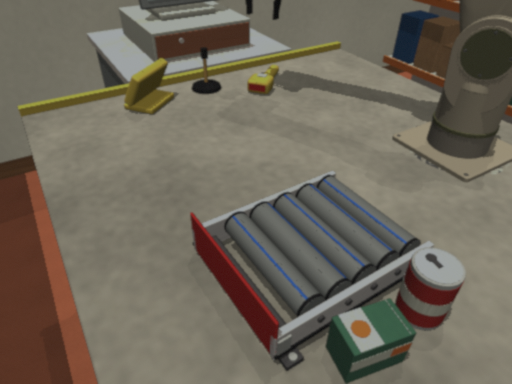

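The top view shows the bed at about columns 150–270 and rows 130–287, with the red stop on the far side (+x). The tin (125,250) and tea box (127,192) are on its left (+y). The scene view agrees.

```bash
cat > h.py <<'E'
import numpy as np
from bench import r,eyes
def bp(n,u,v,z):
    c=eyes.calibration(n);R,t=np.array(c['R']),np.array(c['t'])
    C=-R.T@t;d=R.T@np.array([(u-c['cx'])/c['fx'],(v-c['cy'])/c['fy'],1]);return C+d*(z-C[2])/d[2]
def pj(n,X):
    c=eyes.calibration(n);p=(np.array(c['R'])@np.atleast_2d(X).T).T+c['t'];return np.c_[p[:,0]/p[:,2]*c['fx']+c['cx'],p[:,1]/p[:,2]*c['fy']+c['cy']]
E
python3 - <<'E'
from h import *
import cv2
im=cv2.imread('pics/top0.png')
print(bp('top',208,210,.076), -np.array(eyes.calibration('top')['R']).T@eyes.calibration('top')['t'])
for p in [(150,134),(265,131)]: print(p,bp('top',*p,.1))
for p in [(150,284),(158,284),(263,284),(270,284),(150,145),(157,145),(260,142),(267,142)]: print(p,bp('top',*p,.066))
c=cv2.resize(im[120:300,90:290],None,fx=4,fy=4,interpolation=cv2.INTER_CUBIC)[:, :]
c=cv2.resize(c,(660,594))  # 3.3x
cv2.imwrite('pics/crop.png',c)
E
```

```text
[0.56448994 0.11970391 0.076     ] [0.43136211 0.01763794 1.09003335]
(150, 134) [0.72661615 0.245891   0.1       ]
(265, 131) [ 0.7342744  -0.00279957  0.1       ]
(150, 284) [0.40743107 0.24042514 0.066     ]
(158, 284) [0.40746078 0.22349263 0.066     ]
(263, 284) [0.40785122 0.00093964 0.066     ]
(270, 284) [ 0.40787729 -0.01391799  0.066     ]
(150, 145) [0.71137112 0.2527042  0.066     ]
(157, 145) [0.71142634 0.23713231 0.066     ]
(260, 142) [0.71915374 0.00768039 0.066     ]
(267, 142) [ 0.71920982 -0.00795379  0.066     ]
```

View pics/crop.png

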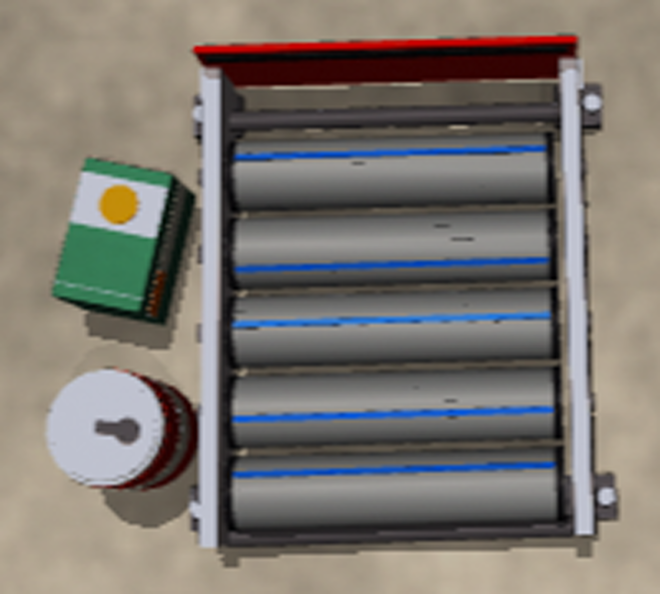

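Estimate: bed origin ≈ (0.546, 0.117), yaw ≈ 0.03 rad. The rail and stop measurements agree with the given sizes to within about 2 mm. Next I'll close the jaws, align the tool and approach.

```bash
python3 -m inch '{"translation":[[0.3,0.3,0],[0.6,0.6,0],[0.9,0.9,0],[1,1,0]],"rot":[[0,0,-0.09],[0,0,-0.18],[0,0,-0.27],[0,0,-0.347]],"jaw":[0,0,0,0]}' 10
python3 -m inch '{"translation":[[0.3,0.4,0],[0.6,0.8,0],[0.9,1,0]],"rot":[[0,0,0],[0,0,0],[0,0,0]],"jaw":[0,0,0]}'
python3 -m inch '{"translation":[[0,0.45,0],[0,0.9,0],[0,1,0]],"rot":[[0,0,0],[0,0,0],[0,0,0]],"jaw":[0,0,0]}'
python3 -m inch '{"translation":[[0,0.45,0],[0,0.9,0],[0,1,0]],"rot":[[0,0,0],[0,0,0],[0,0,0]],"jaw":[0,0,0]}'
```

```text
time: 0.5
ee_pos: [0.3431, -0.473, 0.2031]
eef_rot: [1.0, 0.016, 0.001, -0.002]
ft_force: [0.0, -0.2, 0.3]
width: 0.063
time: 0.8
ee_pos: [0.4341, -0.3701, 0.2032]
eef_rot: [1.0, 0.016, 0.0, -0.002]
ft_force: [0.5, -0.8, -1.0]
width: 0.0389
time: 1.1
ee_pos: [0.435, -0.2648, 0.203]
eef_rot: [1.0, 0.02, 0.0, -0.002]
ft_force: [0.1, -0.7, -0.2]
width: 0.015
time: 1.4
ee_pos: [0.4353, -0.1603, 0.2032]
eef_rot: [1.0, 0.022, 0.0, -0.003]
ft_force: [0.0, -1.3, -0.2]
width: 0.0013
```

```bash
python3 -m inch '{"translation":[[0,0.45,0],[0,0.9,0],[0,1,0],[0,1,0]],"rot":[[0,0,0],[0,0,0],[0,0,0],[0,0,0]],"jaw":[0,0,0,0]}'
python3 -m inch '{"translation":[[0,0.45,0],[0,0.9,0],[0,1,0],[0,1,0]],"rot":[[0,0,0],[0,0,0],[0,0,0],[0,0,0]],"jaw":[0,0,0,0]}'
python3 -m inch '{"translation":[[0,0.35,-0.2],[0,0.7,-0.5],[0,0.7,-0.8],[0,0.7,-0.8],[0,0.7,-0.8]],"rot":[[0,0,0],[0,0,0],[0,0,0],[0,0,0],[0,0,0]],"jaw":[0,0,0,0,0]}'
python3 - <<'E'
from h import *
import cv2
F=[]
for i in range(6):
    s=r.read_state();F.append(s['ft_force'])
    im=eyes.camera(['wrist','scene','top'][i%3]);
    if i<3: cv2.imwrite(f'pics/b{i}.png',im)
print(np.round(F,2),s['ee_pos'],s['eef_rot'],s['time'])
w=cv2.imread('pics/b0.png');t=cv2.imread('pics/b1.png')
# overlay of model in scene/top
ca,sa=np.cos(.03),np.sin(.03)
def W(x,y,z): return [.546+ca*x-sa*y,.117+sa*x+ca*y,z]
for n,f in(('scene','b1'),('top','top0')):
    im=cv2.imread(f'pics/{f}.png')
    for k in range(5):
        a,b=pj(n,[W(-106+53*k and (-.106+.053*k),.11,.076),W(-.106+.053*k,-.11,.076)])
        cv2.line(im,tuple(np.int32(a)),tuple(np.int32(b)),(0,255,255),1)
    q=pj(n,[W(.185,.14,.1),W(.185,-.14,.1)]);cv2.line(im,tuple(np.int32(q[0])),tuple(np.int32(q[1])),(255,255,0),1)
    cv2.imwrite(f'pics/o_{n}.png',im)
a=cv2.imread('pics/o_scene.png')[150:384,150:512];b=cv2.imread('pics/o_top.png')[110:310,80:300]
a=cv2.resize(a,(500,323));b=cv2.resize(b,(300,273))
out=np.zeros((600,800,3),np.uint8);out[:323,:500]=a;out[:273,500:]=b;out[323:,:360]=cv2.resize(w,(360,277));cv2.imwrite('pics/combo.png',out)
E
```

```text
time: 1.8
ee_pos: [0.4354, -0.0595, 0.2033]
eef_rot: [1.0, 0.024, 0.001, -0.003]
ft_force: [0.3, -0.4, 0.6]
width: 0.0003
time: 2.2
ee_pos: [0.4358, 0.0403, 0.2033]
eef_rot: [1.0, 0.024, 0.001, -0.003]
ft_force: [0.7, -0.0, -0.5]
width: 0.0002
time: 2.7
ee_pos: [0.4362, 0.1079, 0.1236]
eef_rot: [1.0, 0.023, -0.0, -0.002]
ft_force: [0.2, 1.0, 0.9]
width: 0.0005
[[ 0.21  0.99  0.86]
 [ 0.6  -0.9   0.02]
 [-0.07  0.52 -0.14]
 [-0.19 -0.02  1.22]
 [-0.13  0.4   0.36]
 [ 0.1  -0.14 -0.04]] [0.43669201 0.10958649 0.12448085] [ 0.99971887  0.02353454  0.00153826 -0.00243844] 2.95
```

View pics/combo.png

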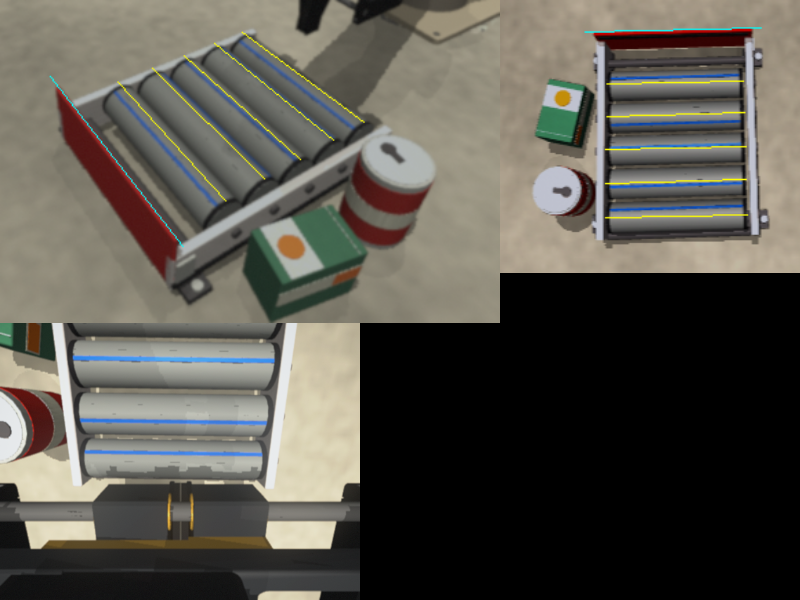

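The overlay fits the rollers, but the gripper in the scene view is not where I expect it over roller 1. I'll check this before going down.

Run:
```python
from h import *
import cv2
s=r.read_state();T=np.array(s['ee_pos'])
print('base',pj('scene',[0,0,0]),'tcp',pj('scene',T),pj('top',T), 'tip',pj('scene',T-[0,0,.011]))
c=eyes.calibration('wrist');H=np.array(c['hand_eye']);print(H,c['fx'],c['cx'],c['cy'])
from scipy.spatial.transform import Rotation as Ro
Rt=Ro.from_quat(s['eef_rot']).as_matrix()
C=Rt@H[:3,3]+T;Rc=Rt@H[:3,:3]
for k,x in enumerate((-.106,-.053,0)):
    X=np.array([.546+x,.117+.03*x,.076]);p=Rc.T@(X-C);print(k+1,p[0]/p[2]*c['fx']+c['cx'],p[1]/p[2]*c['fy']+c['cy'])
a=cv2.imread('pics/b1.png');t=cv2.imread('pics/b2.png')
out=np.hstack([a[:,100:],t[:,100:400]]);cv2.imwrite('pics/c2.png',out[:,:800])
```

```text
base [[454.64819858 146.36182548]] tcp [[370.28666683 179.97614811]] [[209.32031714 270.07911181]] tip [[369.10977713 184.91831859]]
[[-7.55575200e-04 -9.64947443e-01 -2.62442109e-01  7.18076550e-02]
 [ 9.99999713e-01 -7.16854298e-04 -2.43285127e-04  1.14641424e-03]
 [ 4.66246076e-05 -2.62442218e-01  9.64947709e-01 -1.81126107e-01]
 [ 0.00000000e+00  0.00000000e+00  0.00000000e+00  1.00000000e+00]] 289.19891500649913 256.41932943968 192.17387099530995
1 250.72930999304845 198.98454568236204
2 251.52378169197044 133.73904818062533
3 252.42161327551298 60.00518400334991
```

View pics/c2.png

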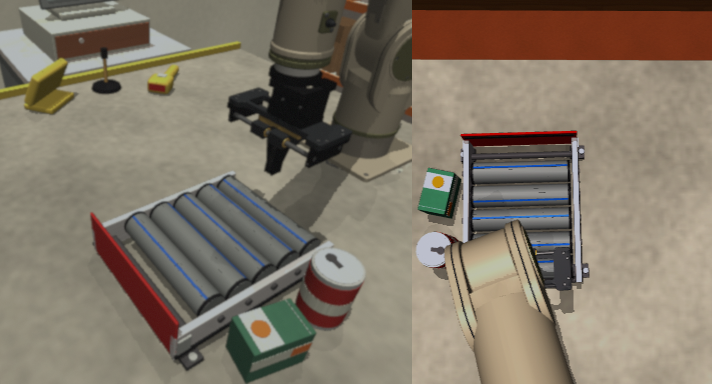

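In the wrist view the rollers sit where the estimated pose predicts. But the visible fingertip looks about 25 mm higher than the tool data says in the scene view, near (373,171) instead of (369,185). I'll go lower and look closely, keeping a margin for the nominal tip length.

```bash
python3 -m inch '{"translation":[[0,0.02,-0.15],[0,0.04,-0.3],[0,0.04,-0.3],[0,0.04,-0.3]],"rot":[[0,0,0],[0,0,0],[0,0,0],[0,0,0]],"jaw":[0,0,0,0]}'
python3 - <<'E'
from h import *
import cv2
s=r.read_state();T=np.array(s['ee_pos']);print(T)
a=eyes.camera('scene');w=eyes.camera('wrist')
p=pj('scene',[T,T-[0,0,.011]]);print(p)
for q in p: cv2.circle(a,tuple(np.int32(np.round(q))),1,(0,255,0),-1)
A=cv2.resize(a[100:250,310:450],(560,600));B=cv2.resize(w[150:384,206:306],(240,562))
out=np.zeros((600,800,3),np.uint8);out[:,:560]=A;out[:562,560:]=B;cv2.imwrite('pics/c3.png',out)
E
```

```text
time: 3.4
ee_pos: [0.4366, 0.1137, 0.0948]
eef_rot: [1.0, 0.024, 0.001, -0.002]
ft_force: [0.4, 0.4, -0.7]
width: 0.0003
[0.43661952 0.11373109 0.0947874 ]
[[368.65780115 194.18739824]
 [367.52207072 198.88645071]]
```

View pics/c3.png

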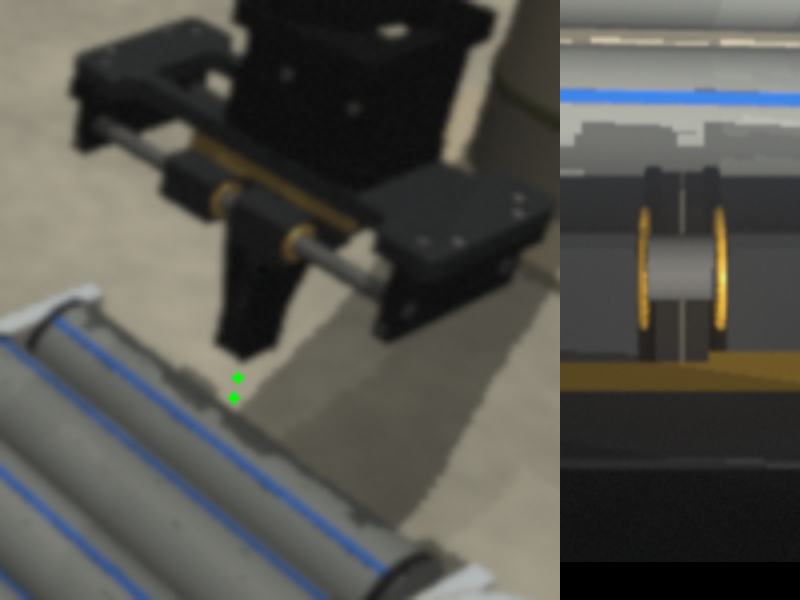

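The wrist crop puts the tip at about full-image (256,220), and the scene crop at about (371,189). Both are a little short of nominal, so I'll feel for the roller with guarded 1 mm steps and stop on averaged force.

```bash
cat > g.py <<'E'
import sys,numpy as np
from h import *
F=[r.read_state()['ft_force']]
for i in range(3): eyes.camera('top');F.append(r.read_state()['ft_force'])
s=r.read_state();m=np.mean(F,0);print('t',round(s['time'],2),'pos',np.round(s['ee_pos'],4),'F',np.round(m,2),flush=True)
sys.exit(int(m[2]>1.3))
E
python3 -m inch '{"translation":[[0.03,0.0,-0.03],[0.03,0,-0.06],[0.03,0,-0.06]],"rot":[[0,0,0],[0,0,0],[0,0,0]],"jaw":[0,0,0]}' >/dev/null; python3 g.py &&
python3 -m inch '{"translation":[[0,0,-0.01],[0,0,-0.01]],"rot":[[0,0,0],[0,0,0]],"jaw":[0,0]}' >/dev/null && python3 g.py &&
python3 -m inch '{"translation":[[0,0,-0.01],[0,0,-0.01]],"rot":[[0,0,0],[0,0,0]],"jaw":[0,0]}' >/dev/null && python3 g.py &&
python3 -m inch '{"translation":[[0,0,-0.01],[0,0,-0.01]],"rot":[[0,0,0],[0,0,0]],"jaw":[0,0]}' >/dev/null && python3 g.py &&
python3 -m inch '{"translation":[[0,0,-0.01],[0,0,-0.01]],"rot":[[0,0,0],[0,0,0]],"jaw":[0,0]}' >/dev/null && python3 g.py
```

```text
t 3.95 pos [0.44   0.1138 0.0891] F [-0.67 -0.11 -0.02]
t 4.3 pos [0.44   0.1138 0.0881] F [-0.22  0.3  -0.09]
t 4.65 pos [0.44   0.1138 0.0872] F [ 0.13 -0.12 -0.01]
t 5.0 pos [0.44   0.1138 0.0861] F [-0.06 -0.1   0.04]
t 5.35 pos [0.44   0.1138 0.0851] F [-0.17 -0.63  0.03]
```

```bash
sed -i 's/int(m\[2\]>1.3)/int(m[2]>1.0 or abs(m[0])>1.2)/; s/range(3)/range(2)/' g.py
python3 -m inch '{"translation":[[0,0,-0.01],[0,0,-0.01]],"rot":[[0,0,0],[0,0,0]],"jaw":[0,0]}' >/dev/null && python3 g.py &&
python3 -m inch '{"translation":[[0,0,-0.01],[0,0,-0.01]],"rot":[[0,0,0],[0,0,0]],"jaw":[0,0]}' >/dev/null && python3 g.py &&
python3 -m inch '{"translation":[[0,0,-0.01],[0,0,-0.01]],"rot":[[0,0,0],[0,0,0]],"jaw":[0,0]}' >/dev/null && python3 g.py
python3 - <<'E'
from h import *
import cv2
a=eyes.camera('scene');w=eyes.camera('wrist')
A=cv2.resize(a[120:250,310:450],(560,520));B=cv2.resize(w[150:384,206:306],(240,562))
out=np.zeros((600,800,3),np.uint8);out[:520,:560]=A;out[:562,560:]=B;cv2.imwrite('pics/c4.png',out)
E
```

```text
t 5.65 pos [0.4399 0.1138 0.0841] F [ 0.15  0.3  -0.03]
t 5.95 pos [0.4399 0.1138 0.0831] F [ 0.22 -0.19 -0.16]
t 6.25 pos [0.4399 0.1138 0.082 ] F [ 0.02  0.13 -0.03]
```

View pics/c4.png

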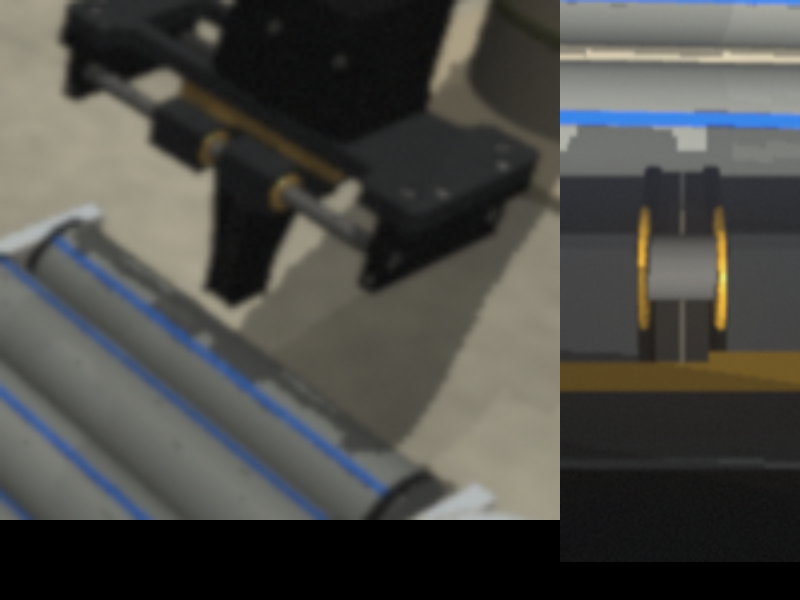

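Scene: the tip, near full-image (369,196), is still about 10–13 mm above the roller 1 top line. I'll keep the guarded descent going.

```bash
for_() { :; }
python3 -m inch '{"translation":[[0,0,-0.01],[0,0,-0.02],[0,0,-0.02]],"rot":[[0,0,0],[0,0,0],[0,0,0]],"jaw":[0,0,0]}' >/dev/null && python3 g.py &&
python3 -m inch '{"translation":[[0,0,-0.01],[0,0,-0.02],[0,0,-0.02]],"rot":[[0,0,0],[0,0,0],[0,0,0]],"jaw":[0,0,0]}' >/dev/null && python3 g.py &&
python3 -m inch '{"translation":[[0,0,-0.01],[0,0,-0.01]],"rot":[[0,0,0],[0,0,0]],"jaw":[0,0]}' >/dev/null && python3 g.py &&
python3 -m inch '{"translation":[[0,0,-0.01],[0,0,-0.01]],"rot":[[0,0,0],[0,0,0]],"jaw":[0,0]}' >/dev/null && python3 g.py &&
python3 -m inch '{"translation":[[0,0,-0.01],[0,0,-0.01]],"rot":[[0,0,0],[0,0,0]],"jaw":[0,0]}' >/dev/null && python3 g.py &&
python3 -m inch '{"translation":[[0,0,-0.01],[0,0,-0.01]],"rot":[[0,0,0],[0,0,0]],"jaw":[0,0]}' >/dev/null && python3 g.py &&
python3 -m inch '{"translation":[[0,0,-0.01],[0,0,-0.01]],"rot":[[0,0,0],[0,0,0]],"jaw":[0,0]}' >/dev/null && python3 g.py &&
python3 -m inch '{"translation":[[0,0,-0.01],[0,0,-0.01]],"rot":[[0,0,0],[0,0,0]],"jaw":[0,0]}' >/dev/null && python3 g.py
python3 - <<'E'
from h import *
import cv2
a=eyes.camera('scene');w=eyes.camera('wrist')
A=cv2.resize(a[120:250,310:450],(560,520));B=cv2.resize(w[150:384,206:306],(240,562))
out=np.zeros((600,800,3),np.uint8);out[:520,:560]=A;out[:562,560:]=B;cv2.imwrite('pics/c5.png',out)
E
```

```text
t 6.75 pos [0.4399 0.1138 0.08  ] F [-0.08  0.24  0.22]
t 7.15 pos [0.4398 0.1138 0.078 ] F [-0.37  0.12  0.17]
t 7.45 pos [0.4398 0.1138 0.077 ] F [-0.48  0.16  0.33]
t 7.75 pos [0.4398 0.1138 0.0759] F [-0.08  0.22 -0.06]
t 8.05 pos [0.4397 0.1138 0.0749] F [ 0.05 -0.02 -0.1 ]
t 8.35 pos [0.4397 0.1138 0.0739] F [-0.04  0.19  0.07]
t 8.65 pos [0.4397 0.1138 0.0728] F [-0.47  0.15 -0.14]
t 8.95 pos [0.4397 0.1138 0.0718] F [-0.59  0.2   0.19]
```

View pics/c5.png

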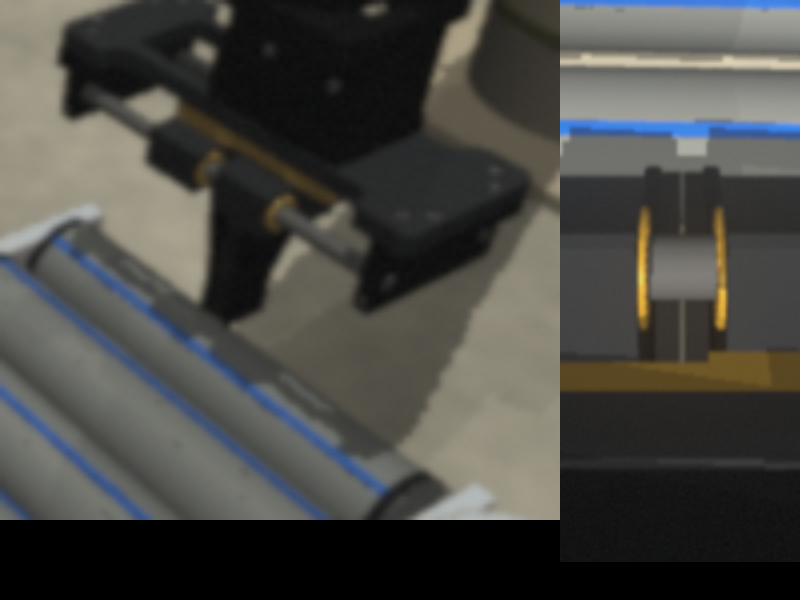

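The tip, near crop (230,325), is now almost at the expected contact line (227,328). I'll continue in finer steps.

```bash
python3 -m inch '{"translation":[[0,0,-0.007],[0,0,-0.007]],"rot":[[0,0,0],[0,0,0]],"jaw":[0,0]}' >/dev/null && python3 g.py &&
python3 -m inch '{"translation":[[0,0,-0.007],[0,0,-0.007]],"rot":[[0,0,0],[0,0,0]],"jaw":[0,0]}' >/dev/null && python3 g.py &&
python3 -m inch '{"translation":[[0,0,-0.007],[0,0,-0.007]],"rot":[[0,0,0],[0,0,0]],"jaw":[0,0]}' >/dev/null && python3 g.py &&
python3 -m inch '{"translation":[[0,0,-0.007],[0,0,-0.007]],"rot":[[0,0,0],[0,0,0]],"jaw":[0,0]}' >/dev/null && python3 g.py &&
python3 -m inch '{"translation":[[0,0,-0.007],[0,0,-0.007]],"rot":[[0,0,0],[0,0,0]],"jaw":[0,0]}' >/dev/null && python3 g.py &&
python3 -m inch '{"translation":[[0,0,-0.007],[0,0,-0.007]],"rot":[[0,0,0],[0,0,0]],"jaw":[0,0]}' >/dev/null && python3 g.py &&
python3 -m inch '{"translation":[[0,0,-0.007],[0,0,-0.007]],"rot":[[0,0,0],[0,0,0]],"jaw":[0,0]}' >/dev/null && python3 g.py
```

```text
t 9.35 pos [0.4397 0.1138 0.0711] F [ 0.38 -0.08  0.42]
t 9.65 pos [0.4397 0.1138 0.0704] F [ 0.35 -0.04  0.38]
t 9.95 pos [0.4397 0.1138 0.0697] F [0.   0.12 0.17]
t 10.25 pos [0.4396 0.1138 0.0689] F [0.22 0.25 0.02]
t 10.55 pos [0.4396 0.1138 0.0682] F [-0.23  0.06  0.45]
t 10.85 pos [0.4396 0.1138 0.0675] F [ 0.05 -0.21 -0.74]
t 11.15 pos [0.4396 0.1138 0.0668] F [-0.13  0.13  0.42]
```

No contact yet. Working the wrist ray (row 220) and the near-corner offset in the scene view again, both give a tip about 28 mm shorter than nominal, so contact should come near TCP z ≈ 0.059. The gripper body would then be at about 0.12, which clears everything. I'll continue with the guard.

```bash
python3 -m inch '{"translation":[[0,0,-0.01],[0,0,-0.02],[0,0,-0.02]],"rot":[[0,0,0],[0,0,0],[0,0,0]],"jaw":[0,0,0]}' >/dev/null && python3 g.py &&
python3 -m inch '{"translation":[[0,0,-0.01],[0,0,-0.01]],"rot":[[0,0,0],[0,0,0]],"jaw":[0,0]}' >/dev/null && python3 g.py &&
python3 -m inch '{"translation":[[0,0,-0.01],[0,0,-0.01]],"rot":[[0,0,0],[0,0,0]],"jaw":[0,0]}' >/dev/null && python3 g.py &&
python3 -m inch '{"translation":[[0,0,-0.007],[0,0,-0.007]],"rot":[[0,0,0],[0,0,0]],"jaw":[0,0]}' >/dev/null && python3 g.py &&
python3 -m inch '{"translation":[[0,0,-0.007],[0,0,-0.007]],"rot":[[0,0,0],[0,0,0]],"jaw":[0,0]}' >/dev/null && python3 g.py &&
python3 -m inch '{"translation":[[0,0,-0.007],[0,0,-0.007]],"rot":[[0,0,0],[0,0,0]],"jaw":[0,0]}' >/dev/null && python3 g.py &&
python3 -m inch '{"translation":[[0,0,-0.007],[0,0,-0.007]],"rot":[[0,0,0],[0,0,0]],"jaw":[0,0]}' >/dev/null && python3 g.py &&
python3 -m inch '{"translation":[[0,0,-0.007],[0,0,-0.007]],"rot":[[0,0,0],[0,0,0]],"jaw":[0,0]}' >/dev/null && python3 g.py
python3 - <<'E'
from h import *
import cv2
a=eyes.camera('scene');w=eyes.camera('wrist')
A=cv2.resize(a[120:250,310:450],(560,520));B=cv2.resize(w[150:384,206:306],(240,562))
out=np.zeros((600,800,3),np.uint8);out[:520,:560]=A;out[:562,560:]=B;cv2.imwrite('pics/c6.png',out)
E
```

```text
t 11.55 pos [0.4396 0.1138 0.0647] F [ 0.33 -0.1  -0.4 ]
t 11.85 pos [0.4395 0.1138 0.0637] F [ 0.13  0.03 -0.22]
t 12.15 pos [0.4395 0.1138 0.0627] F [-0.04  0.43  0.24]
t 12.45 pos [0.4395 0.1138 0.062 ] F [ 0.25 -0.05  0.07]
t 12.75 pos [0.4395 0.1138 0.0612] F [ 0.06  0.53 -0.01]
t 13.05 pos [0.4394 0.1138 0.0605] F [-0.19 -0.1  -0.27]
t 13.35 pos [0.4394 0.1138 0.0598] F [-0.53  0.16 -0.86]
t 13.65 pos [0.4394 0.1138 0.0591] F [-0.22  0.02 -0.12]
```

View pics/c6.png

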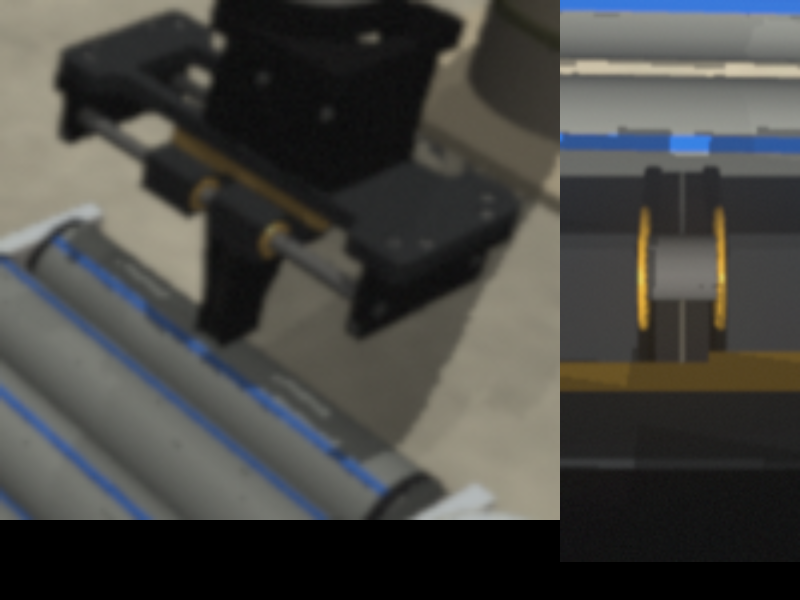

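The near corner of the tip, about crop (222,343), is now about 2 mm above its expected contact point. Next come fine steps.

```bash
python3 -m inch '{"translation":[[0,0,-0.006],[0,0,-0.006]],"rot":[[0,0,0],[0,0,0]],"jaw":[0,0]}' >/dev/null && python3 g.py &&
python3 -m inch '{"translation":[[0,0,-0.006],[0,0,-0.006]],"rot":[[0,0,0],[0,0,0]],"jaw":[0,0]}' >/dev/null && python3 g.py &&
python3 -m inch '{"translation":[[0,0,-0.006],[0,0,-0.006]],"rot":[[0,0,0],[0,0,0]],"jaw":[0,0]}' >/dev/null && python3 g.py &&
python3 -m inch '{"translation":[[0,0,-0.006],[0,0,-0.006]],"rot":[[0,0,0],[0,0,0]],"jaw":[0,0]}' >/dev/null && python3 g.py &&
python3 -m inch '{"translation":[[0,0,-0.006],[0,0,-0.006]],"rot":[[0,0,0],[0,0,0]],"jaw":[0,0]}' >/dev/null && python3 g.py &&
python3 -m inch '{"translation":[[0,0,-0.006],[0,0,-0.006]],"rot":[[0,0,0],[0,0,0]],"jaw":[0,0]}' >/dev/null && python3 g.py &&
python3 -m inch '{"translation":[[0,0,-0.006],[0,0,-0.006]],"rot":[[0,0,0],[0,0,0]],"jaw":[0,0]}' >/dev/null && python3 g.py
```

```text
t 14.05 pos [0.4394 0.1138 0.0585] F [ 0.08  0.8  -0.05]
t 14.35 pos [0.4394 0.1138 0.0579] F [-0.03  0.24 -0.05]
t 14.65 pos [0.4396 0.1138 0.0574] F [-0.21  0.33  1.74]
```

Contact: Fz ≈ 1.7 N at TCP z 0.0574, so touch is at about 0.0580. I'll lift, step back 20 mm, come down level, and draw across roller 1 only. Then I'll check its stripe.

```bash
python3 -m inch '{"translation":[[0,0,0.04],[-0.1,0,0.04],[-0.2,0,0.04],[-0.2,0,0.04]],"rot":[[0,0,0],[0,0,0],[0,0,0],[0,0,0]],"jaw":[0,0,0,0]}'
python3 -m inch '{"translation":[[0,0,-0.02],[0,0,-0.04],[0,0,-0.042],[0,0,-0.042]],"rot":[[0,0,0],[0,0,0],[0,0,0],[0,0,0]],"jaw":[0,0,0,0]}'; python3 g.py
python3 - <<'E'
from h import *
import cv2
cv2.imwrite('pics/w_a.png',eyes.camera('wrist'));cv2.imwrite('pics/s_a.png',eyes.camera('scene'));print(r.read_state()['ee_pos'])
E
```

```text
time: 15.05
ee_pos: [0.4179, 0.1137, 0.0612]
eef_rot: [1.0, 0.024, 0.001, -0.002]
ft_force: [-0.0, 0.7, -0.5]
width: 0.0003
time: 15.45
ee_pos: [0.4179, 0.1137, 0.0568]
eef_rot: [1.0, 0.024, 0.001, -0.002]
ft_force: [0.1, 0.1, 0.1]
width: 0.0005
t 15.55 pos [0.418  0.1137 0.0569] F [ 0.31 -0.04  0.27]
[0.41794994 0.11368667 0.05695519]
```

```bash
python3 -m inch '{"translation":[[0.04,0,0.003],[0.08,0.002,0.003],[0.12,0.004,0.003],[0.16,0.005,0.003],[0.2,0.006,0.003],[0.22,0.007,0.003]],"rot":[[0,0,0],[0,0,0],[0,0,0],[0,0,0],[0,0,0],[0,0,0]],"jaw":[0,0,0,0,0,0]}'; python3 g.py
python3 -m inch '{"translation":[[0.05,0.002,0],[0.1,0.003,0],[0.15,0.005,0],[0.2,0.006,0],[0.26,0.008,0],[0.26,0.008,0]],"rot":[[0,0,0],[0,0,0],[0,0,0],[0,0,0],[0,0,0],[0,0,0]],"jaw":[0,0,0,0,0,0]}'; python3 g.py
python3 - <<'E'
from h import *
import cv2
w=eyes.camera('wrist');s=eyes.camera('scene');o=cv2.imread('pics/s_a.png')
A=[cv2.resize(x[150:290,240:440],(400,280)) for x in(o,s)]
B=[cv2.resize(x,(400,300)) for x in(cv2.imread('pics/w_a.png'),w)]
cv2.imwrite('pics/c7.png',np.vstack([np.hstack(A),np.hstack(B)]))
E
```

```text
time: 16.25
ee_pos: [0.4405, 0.1144, 0.0573]
eef_rot: [1.0, 0.024, 0.001, -0.002]
ft_force: [-0.1, -0.3, 1.9]
width: -0.0003
t 16.35 pos [0.4403 0.1144 0.0573] F [-0.06 -0.37  2.16]
time: 16.95
ee_pos: [0.467, 0.1152, 0.0572]
eef_rot: [1.0, 0.024, 0.001, -0.002]
ft_force: [0.5, 0.9, -0.3]
width: 0.0009
t 17.05 pos [0.4662 0.1153 0.0571] F [ 0.    0.38 -0.09]
```

View pics/c7.png

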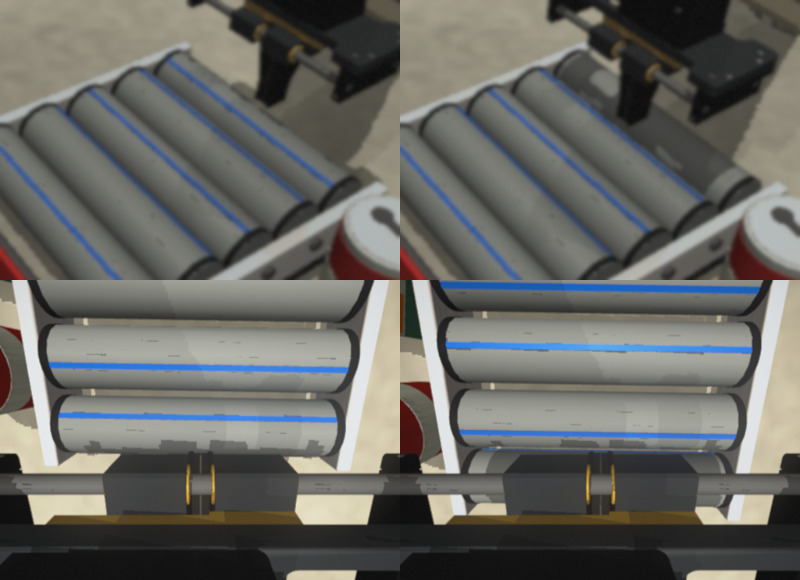

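Roller 1's stripe went from the middle of its top into the gap in front of it, so it turned well over 20°. Its seat is released again (Fz ≈ 0) and roller 2 hasn't moved. I'll carry on across rollers 2 to 5 at the same height, reading force on each top.

```bash
python3 -m inch '{"translation":[[0.04,0.001,0.001],[0.09,0.003,0.001],[0.14,0.004,0.001],[0.19,0.006,0.001],[0.24,0.007,0.001],[0.27,0.008,0.001]],"rot":[[0,0,0],[0,0,0],[0,0,0],[0,0,0],[0,0,0],[0,0,0]],"jaw":[0,0,0,0,0,0]}' >/dev/null; python3 g.py
python3 -m inch '{"translation":[[0.05,0.002,0],[0.1,0.003,0],[0.15,0.005,0],[0.2,0.006,0],[0.26,0.008,0],[0.26,0.008,0]],"rot":[[0,0,0],[0,0,0],[0,0,0],[0,0,0],[0,0,0],[0,0,0]],"jaw":[0,0,0,0,0,0]}'>/dev/null; python3 g.py
python3 - <<'E'
from bench import eyes
import cv2
cv2.imwrite('pics/w2.png',eyes.camera('wrist'))
E
```

```text
t 17.85 pos [0.4935 0.1161 0.0573] F [ 0.57 -0.34  1.91]
t 18.55 pos [0.5194 0.117  0.0571] F [ 0.31  0.14 -0.19]
```

```bash
python3 -m inch '{"translation":[[0.04,0.001,0.001],[0.09,0.003,0.001],[0.14,0.004,0.001],[0.19,0.006,0.001],[0.24,0.007,0.001],[0.27,0.008,0.001]],"rot":[[0,0,0],[0,0,0],[0,0,0],[0,0,0],[0,0,0],[0,0,0]],"jaw":[0,0,0,0,0,0]}' >/dev/null; python3 g.py
python3 -m inch '{"translation":[[0.05,0.002,0],[0.1,0.003,0],[0.15,0.005,0],[0.2,0.006,0],[0.26,0.008,0],[0.26,0.008,0]],"rot":[[0,0,0],[0,0,0],[0,0,0],[0,0,0],[0,0,0],[0,0,0]],"jaw":[0,0,0,0,0,0]}'>/dev/null; python3 g.py
```

```text
t 19.3 pos [0.5468 0.1177 0.0573] F [ 0.25 -0.89  1.87]
t 20.0 pos [0.5727 0.1186 0.0571] F [ 0.07  0.36 -0.56]
```

```bash
python3 -m inch '{"translation":[[0.04,0.001,0.001],[0.09,0.003,0.001],[0.14,0.004,0.001],[0.19,0.006,0.001],[0.24,0.007,0.001],[0.27,0.008,0.001]],"rot":[[0,0,0],[0,0,0],[0,0,0],[0,0,0],[0,0,0],[0,0,0]],"jaw":[0,0,0,0,0,0]}' >/dev/null; python3 g.py
python3 -m inch '{"translation":[[0.05,0.002,0],[0.1,0.003,0],[0.15,0.005,0],[0.2,0.006,0],[0.26,0.008,0],[0.26,0.008,0]],"rot":[[0,0,0],[0,0,0],[0,0,0],[0,0,0],[0,0,0],[0,0,0]],"jaw":[0,0,0,0,0,0]}'>/dev/null; python3 g.py
```

```text
t 20.7 pos [0.6003 0.1194 0.0573] F [ 0.08 -0.28  1.61]
t 21.4 pos [0.6262 0.1203 0.0571] F [-0.1  -0.1  -0.25]
```

```bash
python3 -m inch '{"translation":[[0.04,0.001,0.001],[0.09,0.003,0.001],[0.14,0.004,0.001],[0.19,0.006,0.001],[0.24,0.007,0.001],[0.27,0.008,0.001]],"rot":[[0,0,0],[0,0,0],[0,0,0],[0,0,0],[0,0,0],[0,0,0]],"jaw":[0,0,0,0,0,0]}' >/dev/null; python3 g.py
python3 -m inch '{"translation":[[0.05,0.002,0],[0.1,0.003,0],[0.15,0.005,0],[0.2,0.006,0],[0.23,0.007,0],[0.23,0.007,0]],"rot":[[0,0,0],[0,0,0],[0,0,0],[0,0,0],[0,0,0],[0,0,0]],"jaw":[0,0,0,0,0,0]}'>/dev/null; python3 g.py
python3 -m inch '{"translation":[[0,0,0.2],[0,0,0.6],[0,0,1],[0,0,1]],"rot":[[0,0,0],[0,0,0],[0,0,0],[0,0,0]],"jaw":[0,0,0,0]}'
python3 -m inch '{"translation":[[0,-0.4,0.4],[0,-0.8,0.6],[0,-1,0.6],[0,-1,0.6]],"rot":[[0,0,0],[0,0,0],[0,0,0],[0,0,0]],"jaw":[0,0,0,0]}'
python3 -m inch '{"translation":[[0,-0.4,0],[0,-0.8,0],[0,-1,0],[0,-1,0]],"rot":[[0,0,0],[0,0,0],[0,0,0],[0,0,0]],"jaw":[0,0,0,0]}' >/dev/null
python3 -m inch '{"translation":[[-0.2,-0.4,0],[-0.5,-0.8,0],[-0.5,-1,0],[-0.5,-1,0]],"rot":[[0,0,0],[0,0,0],[0,0,0],[0,0,0]],"jaw":[0,0,0,0]}'
python3 - <<'E'
from bench import r,eyes
import cv2,numpy as np
t0=cv2.imread('pics/top0.png');s0=cv2.imread('pics/scene0.png');t=eyes.camera('top');s=eyes.camera('scene')
f=lambda x:cv2.resize(x[120:300,90:290],(333,300)); g=lambda x:cv2.resize(x[160:384,180:480],(402,300))
cv2.imwrite('pics/c8.png',np.vstack([np.hstack([f(t0),g(s0)]),np.hstack([f(t),g(s)])]));print(r.read_state()['time'],r.read_state()['ee_pos'])
E
```

```text
t 22.1 pos [0.6537 0.1211 0.0572] F [-0.42 -0.25  2.45]
t 22.8 pos [0.6765 0.1219 0.057 ] F [-0.29  0.11  0.  ]
time: 23.2
ee_pos: [0.6791, 0.1231, 0.1637]
eef_rot: [1.0, 0.024, 0.005, -0.004]
ft_force: [-0.6, 0.5, 0.1]
width: 0.0007
time: 23.6
ee_pos: [0.6798, 0.0174, 0.2245]
eef_rot: [1.0, 0.021, 0.006, -0.002]
ft_force: [-0.6, 0.6, 0.1]
width: 0.0007
time: 24.4
ee_pos: [0.6282, -0.1896, 0.2229]
eef_rot: [1.0, 0.016, 0.005, -0.001]
ft_force: [-0.3, 0.8, -0.4]
width: 0.0006
24.5 [ 0.62951963 -0.18479875  0.22309171]
```

View pics/c8.png

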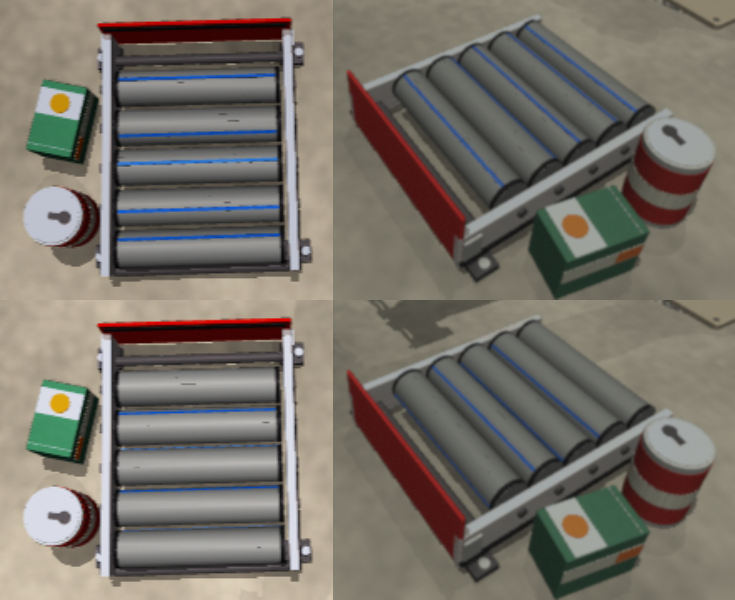

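All five stripes have moved towards the stop: rollers 2 and 4 from near their lower edge to their upper edge, and 1, 3 and 5 out of sight at or past their front edge. The tin and tea box haven't moved, and the arm is clear.

```bash
python3 -c "
from bench import r
print(r.close_job())"
```

```text
the job is handed in; nothing more can be done
None
```

I drew the closed fingertip lightly along the roller tops, from roller 1 to roller 5 by the red stop, then lifted clear and handed the job in at about 24.5 s of the 42 s allowed.

- **Turn:** Before and after pictures show all five stripes moved towards the stop. I judge each roller turned well over 20°. That is clear for rollers 2 and 4, by roughly half the visible width. The stripes on rollers 1, 3 and 5 went to or past the front edge, so I inferred their turn and could not measure it.
- **Force:** Mean upward force while paused on each top was 1.6–2.5 N, which is under 1 mm of axle give. It fell back to about zero (within the force noise) in the gap after each roller and past roller 5.
- **Surroundings:** The tin, tea box and bed look unmoved in the last pictures, and the arm ended well away from the unit.
- **Disagreement:** By the tool data, contact should have come at TCP z of about 0.087 m, but it came at 0.058 m. The fingertip acted about 29 mm shorter than stated. The wrist and scene views agreed with that, so I set the height by feeling for contact. While feeling for contact, the finger touched roller 1 briefly, at about 1.7 N, before the sweep began.

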